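Work a wax-seized dop out of its stand

ROBOT

A 6-joint arm with a two-finger parallel gripper is mounted at the origin on a cart in front of the work surface, level with it; the furniture and walls round the work are solid. World frame = base frame: x ahead of the robot, y to its left, z up, the work surface at z = 0. Lengths are in mm, angles in rad, forces in N, time in s.
With the tool pointing down it reaches from about 275 to 1000 mm from the base axis. Payload 8.4 kg.
Tool frame: the origin (TCP) lies at the centre of the arm's flange, where the gripper is bolted on; the fingertips stand 173 mm ahead of it and the grasp point (between the pads) lies 155 mm ahead of it (r.nose_length is the distance from the TCP to the fingertips, in mm); z points along the fingers, y is the direction in which the jaws open and shut (so a half turn about z gives the same grasp; the last joint's range is limited). The gripper opens to 85 mm and grips with 20 to 120 N. Pads are 22 mm wide; open, the fingers measure 114 mm over their backs; the gripper's body (76 mm by 85 mm) begins 54 mm behind the grasp point. The pads swing forward as they close: fully open they stand 13 mm farther back than shut.
Start: joints at [-1.326, 0.353, 1.633, -0, 1.155, -0.002], TCP at [152.688, -606.066, 404.681] pointing down, gripper open.
Joint ranges: [-2.63, 2.63], [-0.92, 2.1], [0.06, 2.66], [-1.3, 4.44], [0, 2.69], [-3.02, 3.02]. Speed limits (rad/s): [2.22, 2.22, 2.79, 3.14, 3.14, 3.14].

INTERFACE

Orientations are given as [roll, pitch, yaw] about the fixed x, y, z axes, in that order (R = Rz(yaw) Ry(pitch) Rx(roll)).
In Python, from rig import r, grab_frame, workorder gives the robot as it stands.
- The arm moves only by the tool carry_out, never from a script. Its argument "steps" is a list that holds one entry, the list of rows, each a list of 5 numbers: the opening in per cent of the stroke, from 0 (shut) to 100 (fully open), then the shift along the tool's x, y, z in m, then the turn about the tool's z in degrees. In form: [[[jaw, x, y, z, spin], ...]]. A call has 1 to 8 rows; each row is the pose to reach, as a shift and turn from the pose measured when the call began, along the tool's axes at that moment; what a row does not reach only later rows make up. A row lasts 1/10 s, in which the tool goes at most 50 mm and 8.59 degrees, less where a joint would pass 70% of its speed; a pose out of reach is approached as far as the arm can. A call with a gripper value outside its range is refused whole. The fingers move at their own pace and stop on an object; "squeeze" is the grip in N (left out, the last holds). Time passes only in rows, so rows that repeat a pose let the fingers close. It gives the time, the measured TCP pose, the force and the opening at its end, in the units of the state.
- r.sense(): the state, without advancing time (a new reading comes with each control period).
- grab_frame(name): name is "scene" or "top" or "wrist"; returns a dict with "image" (420x560x3 uint8, red, green, blue), "intrinsics" (3x3 intrinsics, pixels), "eye" and "rotation" of the camera in the world; the wrist camera has in their place "T_tool_cam" (4x4, takes a point from camera to tool coordinates, whose origin is the TCP and whose axes are the flange's). Camera axes: x right, y up, looking along -z (the intrinsics and any distortion apply to the point x, -y, -z); pixel columns grow to the right and rows downward; lengths in mm; the calibration is good to about 2 mm. The wrist camera is an equidistant fisheye: a pixel r from the principal point sees the ray r / f radians off the axis. A picture is of the moment at which its call begins: read the wrist's pose just before it. There is no depth.
- workorder.sign_off(): hands the job in, once; it reports no verdict.
The state is a dict: "clock": time; "qpos": joint angles; "qvel": joint speeds; "joint_efforts": joint torques, N m; "eef_pos": TCP position; "tcp_rot": TCP orientation; "contact_force": force on the tool from outside, world axes, zero at the start; "wrist_torque": the same for the moment, N m; "opening": opening from 0.0 (shut) to 1.0 (fully open).
Only numpy, scipy, OpenCV 4.12 (cv2) and the standard library are available. Lean on these libraries where they do the work, as an engineer would, in place of code of your own. Each camera call takes 0.05 s, during which the arm holds its last target.

TASK

A brass dop has seized with old wax in the sprung collet of the heavy iron dop stand; a straight pull only lifts the whole stand. Swing the keeper fully clear of the dop's flange, then work the dop out by twisting it back and forth while easing it upwards, so that the stand stays down on the bench and roughly where it is, and set the dop down inside the white rinse bowl to soak - lower it in, do not drop it. Leave the bowl standing upright about where it is and do not disturb the other things on the bench.

Things in the scene. Friction and masses are not known exactly. Their poses are not given: they have to be found in the camera images.
- dop_grip (a point): centre of the seized dop's knurled brass grip, 18 mm diameter, 28 mm high; grasp it here from above. z runs up along the dop (0.11 kg). The waxed cup on top ends 25 mm above this point. Below: a 15 mm thick neck, then a flange (32 mm diameter, 4 mm thick) whose underside, 34 mm below this point, rests on the stand's mouth, then a 12 mm thick shank, 24 mm long, down in the collet.
- dop_foot (a point): rounded lower end of the dop's shank, on its axis, 58 mm below dop_grip. At the start it is 24 mm deep in the stand, so the dop must rise 24 mm to come free; the jaws hold it fast for the first 16 mm or so and slacken over the last 6.
- stand_mouth (a point): centre of the collet's mouth, on the flat top of the stand's boss (52 mm diameter), 56 mm above the bench; z up, +y towards the keeper's pillar. The stand is a grey round cast-iron foot, 104 mm diameter, its rim 33 mm above the bench. Its four sprung jaws hold the dop's shank by dry friction of 30 to 45 N.
- stand (a joint): how far the stand (2.4 kg) is lifted off its steel base plate, m: 0 down. The plate (132 mm diameter, 6 mm thick) is screwed down; two dowels keep the stand from turning or shifting, but it lifts off at 24 N. Friction opposes the way the shank's surface slides: turn the dop so that this runs at least twice as far round (6 mm per rad) as it rises, e.g. 3 mm per 1 rad, and the pull stays below that.
- keeper_pivot (a point): vertical axis of the keeper, at half the thickness of its plate, 64 mm above the bench, 38 mm from the collet's axis on the stand's +y side; its screw head ends 5 mm above. The keeper is a 5 mm steel bell-crank: a 13 mm wide toe over the dop's flange, 2 mm above it, and, square to the toe, a 46 mm lever with the stud at its end.
- keeper_stud (a point): centre of the upright black stud at the end of the keeper's lever: 12 mm diameter, 25 mm high, 46 mm from the pivot; with the keeper at 0 it lies from the pivot along the stand's -x. Pinch it from above, or push it.
- keeper (a joint): angle of the keeper, rad: 0 to 0.15 closed (toe over the dop's flange); grows as the stud swings clockwise seen from above, away from the dop; clear of the flange from 0.9, stop at 1.75. Friction of about 1 N at the stud; it stays where it is left. The stud's bearing from the pivot is the stand's yaw + pi - this angle.
- bowl_floor (a point): centre of the flat inner floor (68 mm across) of the white porcelain rinse bowl, 9 mm above the bench; z up. The bowl is loose, 0.21 kg, empty; its rim is 125 mm across outside, about 4 mm thick and 63 mm above the bench.
- slide_frame: the black square plastic stone frame, a bystander; origin at the centre of its underside
- foam_pad: the black foam pad, a bystander; origin at the centre of its underside
- handpiece: the facetting handpiece, a bystander; origin at the centre of its underside
- whetstone: the two-tone dressing stone, a bystander; origin at the centre of its underside
- loupe: the folded steel loupe, a bystander; origin at the centre of its underside
- dop_stick_1: a dop stick, a bystander; origin at the centre of its underside
- dop_stick_2: the other dop stick, a bystander; origin at the centre of its underside
- tweezers: the tweezers, a bystander; origin at the centre of its underside

How it is judged (in metres and radians):
On the way, in this order (a step that is already met when the one before it is completed fails the run):
1. the keeper is swung clear of the flange (joint above 0.9 rad) (value of joint keeper above 0.9 rad), for 0.2 s.
2. the dop is out of the collet: its foot is above the mouth of the stand (z of dop_foot in the frame of stand_mouth above 0.002 m), for 0.1 s.
At the end, for the whole second after the job is handed in: The dop rests inside the bowl (grip and foot within 65 mm of its axis, foot under 65 mm high); the bowl is upright (0.12 rad) and within 40 mm of its start, the stand is down on its plate (2 mm), the keeper open (above 0.9 rad) (horizontal distance between each of dop_grip, dop_foot and bowl_floor below 0.065 m and height (world z) of dop_foot below 0.065 m and linear speed of dop below 0.02 m/s and angle between bowl_floor's own z axis and vertical below 0.12 rad and distance of bowl_floor from where it was at the start of the episode below 0.04 m and value of joint stand below 0.002 m and value of joint keeper above 0.9 rad); the robot touches nothing.
It fails at once if the stand is lifted off its plate by more than 4 mm (value of joint stand above 0.004 m).
It fails at once if the bowl is pushed by more than 60 mm (distance of bowl_floor from where it was at the start of the episode above 0.06 m).
It fails at once if the dop is dropped: it moves faster than 0.9 m/s within the bowl (horizontal distance between dop_foot and bowl_floor below 0.062 m and height (world z) of dop_foot below 0.07 m and linear speed of dop above 0.9 m/s).
It fails at once if the bowl is tipped by more than 0.35 rad (angle between bowl_floor's own z axis and vertical above 0.35 rad).
It fails at once if another thing on the bench is pushed by more than 25 mm (distance of any of slide_frame, foam_pad, handpiece, whetstone, loupe, dop_stick_1, dop_stick_2, tweezers from where it was at the start of the episode above 0.025 m).
It also fails if it takes over 72 s, if anything falls off the work surface, if the arm or the gripper's body presses on something with over 40 N, if the wrist force passes 120 N, or if a joint passes its speed limit or range.

## Working session

There is one attempt and no reset: what is moved stays moved. The work goes in short steps, Python scripts to look and compute and a tool call to move; the robot and the scene stay as the last step left them, time stands still between calls to the robot, and variables do not carry over. Pictures are saved under pics/ and viewed, and the job is handed in when it is done.

Besides the shell and the picture viewer there is one more tool, called in YAML: its name, and indented under it one key for each argument. carry_out: Moves the arm, as the interface text tells. Its arguments: {"type":"object","properties":{"steps":{"type":"array","items":{"type":"array","items":{"type":"array","items":{"type":"number"}}}},"squeeze":{"type":"number"}},"required":["steps"]}

```bash
mkdir -p pics; ls
python3 - <<'E'
from rig import r, grab_frame
import cv2
print(r.sense(), r.nose_length)
for n in ["scene","top","wrist"]:
    f=grab_frame(n); cv2.imwrite(f"pics/{n}0.png",f["image"][:,:,::-1])
    print(n,{k:v for k,v in f.items() if k!="image"})
E
```

```text
pics
{'clock': 0.0, 'qpos': array([-1.32637529e+00,  3.53665539e-01,  1.63413667e+00,  3.42637129e-07,
        1.15517902e+00, -2.35954876e-03]), 'qvel': array([-4.02074655e-04, -1.54991643e-04,  2.81813951e-04, -1.69969568e-04,
       -8.24876575e-04,  4.90951775e-06]), 'joint_efforts': array([-2.75895827e-04, -6.05259776e+01, -3.42065549e+01,  2.05652566e-05,
        9.35460470e-03, -2.55649871e-05]), 'eef_pos': array([ 152.64580407, -605.83476766,  403.94955846]), 'tcp_rot': array([-3.14020408e+00, -3.58968844e-06,  2.46780447e-01]), 'contact_force': array([ 0.51400005, -0.65421189,  0.55040525]), 'wrist_torque': array([0.03834822, 0.00743277, 0.02751192]), 'opening': 0.9987608109009084} 173.4
scene {'intrinsics': array([[462.10939294,   0.        , 277.45315542],
       [  0.        , 462.10939294, 209.00660646],
       [  0.        ,   0.        ,   1.        ]]), 'eye': array([  19.95486325,  763.05772391, 1089.1436808 ]), 'rotation': array([ 0.71267508, -0.01038777, -2.57821578])}
top {'intrinsics': array([[400.26746666,   0.        , 280.40972696],
       [  0.        , 400.26746666, 199.80444748],
       [  0.        ,   0.        ,   1.        ]]), 'eye': array([ 353.9691428 ,    6.3374146 , 1154.30338615]), 'rotation': array([ 0.12965656,  0.00439098, -1.57120124])}
wrist {'intrinsics': array([[325.1922621 ,   0.        , 278.41986422],
       [  0.        , 325.1922621 , 208.5428517 ],
       [  0.        ,   0.        ,   1.        ]]), 'T_tool_cam': array([[ 5.55912321e-04,  9.48377902e-01,  3.17141996e-01,
         8.10951900e+01],
       [ 9.99999806e-01, -6.16380319e-04,  9.03357526e-05,
         2.40781176e-01],
       [ 2.81152516e-04,  3.17141884e-01, -9.48378061e-01,
         3.09106713e+01],
       [ 0.00000000e+00,  0.00000000e+00,  0.00000000e+00,
         1.00000000e+00]])}
```

View pics/top0.png

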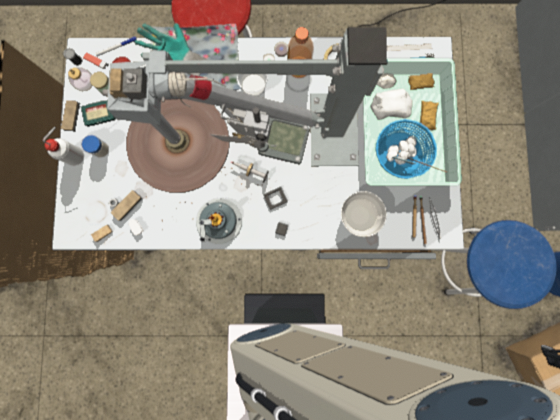

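View pics/scene0.png

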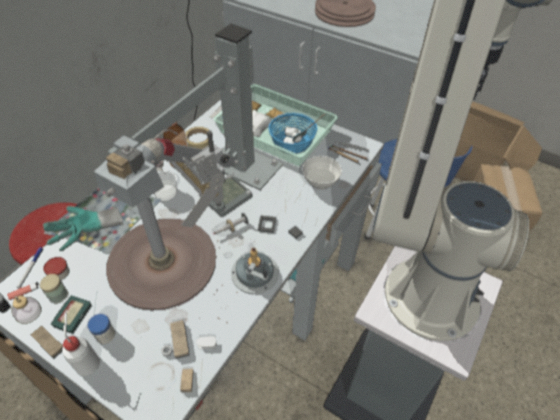

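View pics/wrist0.png

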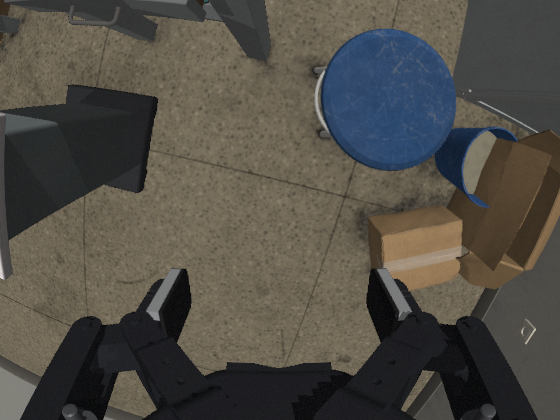

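The top view shows the stand near (218,220), the keeper stud to its left near (205,225), and the bowl near (363,214). I'll enlarge these.

```bash
cat > h.py <<'E'
import numpy as np, cv2
from scipy.spatial.transform import Rotation as R
def ray(f,u,v):
    K=f["intrinsics"]; d=np.array([(u-K[0,2])/K[0,0],-(v-K[1,2])/K[1,1],-1.])
    return R.from_euler('xyz',f["rotation"]).as_matrix()@d
def atz(f,u,v,z):
    d=ray(f,u,v); return f["eye"]+d*(z-f["eye"][2])/d[2]
def proj(f,p):
    K=f["intrinsics"]; q=R.from_euler('xyz',f["rotation"]).as_matrix().T@(np.array(p,float)-f["eye"])
    return K[0,2]+K[0,0]*q[0]/-q[2], K[1,2]-K[1,1]*q[1]/-q[2]
def wray(f,s,u,v):
    K=f["intrinsics"]; a=np.array([u-K[0,2],v-K[1,2]]); rr=np.hypot(*a); th=rr/K[0,0]
    d=np.array([np.sin(th)*a[0]/rr,-np.sin(th)*a[1]/rr,-np.cos(th)]); T=f["T_tool_cam"]
    Rt=R.from_euler('xyz',s["tcp_rot"]).as_matrix()
    return Rt@T[:3,3]+s["eef_pos"], Rt@T[:3,:3]@d
def watz(f,s,u,v,z):
    e,d=wray(f,s,u,v); return e+d*(z-e[2])/d[2]
def crop(f,u0,v0,u1,v1,k,name):
    c=f["image"][v0:v1,u0:u1,::-1]; cv2.imwrite(name,cv2.resize(c,None,fx=k,fy=k,interpolation=cv2.INTER_CUBIC))
E
python3 - <<'E'
from rig import r, grab_frame
from h import *
t=grab_frame("top"); s=grab_frame("scene")
crop(t,180,180,260,250,8,"pics/t1.png"); crop(t,330,180,450,260,6,"pics/t2.png"); crop(s,210,210,320,300,7,"pics/s1.png")
for u,v,z in [(218,218,95),(205,225,77),(363,214,63),(203,250,0)]: print(atz(t,u,v,z))
E
```

```text
[443.53644224 176.65277978  95.        ]
[426.17690735 214.22463627  77.        ]
[ 456.89974488 -214.74916164   63.        ]
[359.72513947 233.09898334   0.        ]
```

View pics/t1.png

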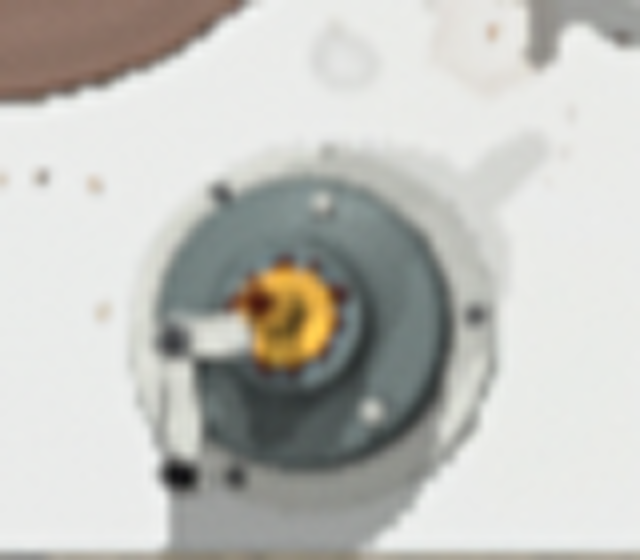

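View pics/t2.png

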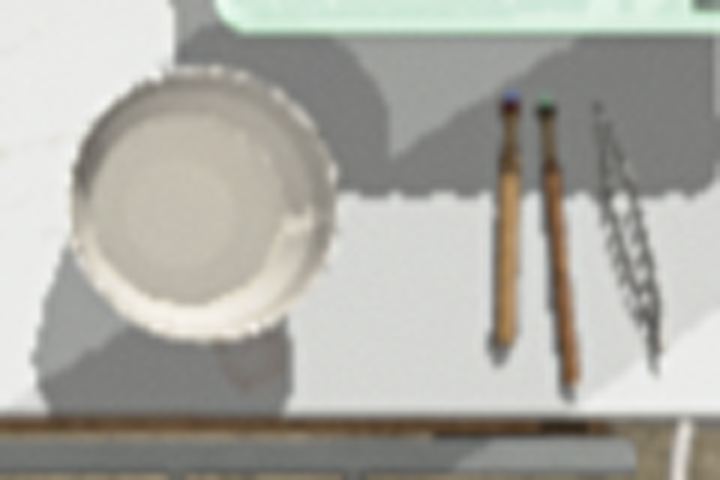

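View pics/s1.png

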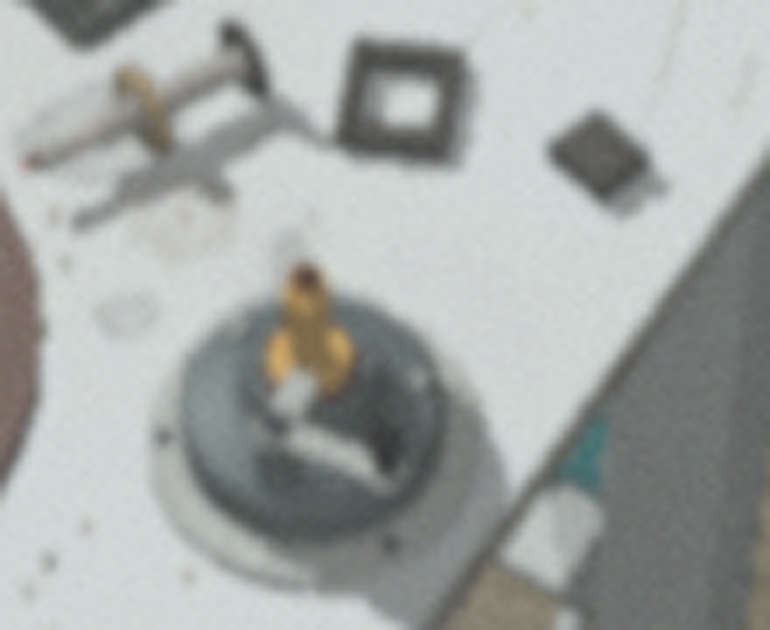

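Top crop: the foot's rim circle is centred near (303,322), the dop top near (297,318), the pivot at (173,338) and the stud top at (180,475). In the bowl crop, the rim is centred near (205,205). Now I'll triangulate with the scene view. There, the dop tip is at crop (306,275), the stud top about (385,430) and the pivot about (280,425).

Run:
```python
from rig import r, grab_frame
from h import *
t=grab_frame("top"); s=grab_frame("scene")
T=lambda x,y,z:print('T',atz(t,180+x/8-.44,180+y/8-.44,z).round(1))
S=lambda x,y,z:print('S',atz(s,210+x/7-.43,210+y/7-.43,z).round(1))
print("stand rim");T(303,322,33);S(313,420,33)
print("dop cup top");T(292,315,115);S(304,272,115)
print("pivot");T(173,338,69);S(280,425,69)
print("stud top");T(180,475,91);S(385,430,91)
print("plate");T(313,325,6)
print("bowl rim", atz(t,330+205/6-.4,180+205/6-.4,63), "floor?", atz(t,330+185/6-.4,180+207/6-.4,9))
for n,u,v in [("frame",275,199),("pad",282,229),("hp",250,170)]: print(n,atz(t,u,v,5).round())
```

```text
stand rim
T [443.7 188.1  33. ]
S [435.  203.1  33. ]
dop cup top
T [439.4 178.4 115. ]
S [442.2 194.5 115. ]
pivot
T [435.4 226.4  69. ]
S [430.  230.6  69. ]
stud top
T [388.3 218.4  91. ]
S [387.7 223.2  91. ]
plate
T [444.8 188.9   6. ]
bowl rim [ 457.53852177 -216.86111998   63.        ] floor? [ 461.71094197 -218.32228627    9.        ]
frame [506.  27.   5.]
pad [419.   7.   5.]
hp [592. 100.   5.]
```

```bash
cat >> h.py <<'E'
def plan(s,targets):
    """targets: list of (x,y,ztcp,yaw) world -> tool shifts m, spin deg"""
    Rt=R.from_euler('xyz',s["tcp_rot"]).as_matrix(); out=[]
    for x,y,z,yaw in targets:
        d=Rt.T@(np.array([x,y,z])-s["eef_pos"])/1000
        M=Rt.T@(R.from_euler('xyz',[np.pi,0,yaw]).as_matrix())
        out.append([*d.round(4),round(np.degrees(np.arctan2(M[1,0],M[0,0])),1)])
    return out
E
python3 - <<'E'
from rig import r
from h import *
s=r.sense(); print(s['clock'])
print(plan(s,[(253,-300,404,.247+1.3),(443,188,404,.247+2.9)]))
E
```

```text
0.35
[[np.float64(0.1721), np.float64(-0.2722), np.float64(0.0006), np.float64(-74.5)], [np.float64(0.4755), np.float64(-0.699), np.float64(0.0007), np.float64(-166.2)]]
```

carry_out:
  steps:
    - [[100, 0.02, -0.03, 0, -8], [100, 0.045, -0.068, 0, -16], [100, 0.07, -0.105, 0, -24], [100, 0.096, -0.142, 0, -32], [100, 0.122, -0.18, 0, -40], [100, 0.148, -0.218, 0, -48], [100, 0.174, -0.256, 0, -56], [100, 0.2, -0.294, 0, -64]]

```text
clock: 1.15
eef_pos: [274.9, -270.4, 404.8]
tcp_rot: [3.141, -0.0, 1.369]
contact_force: [0.6, -0.1, 0.3]
opening: 1.002
```

Run:
```python
from rig import r
from h import *
s=r.sense(); print(s['clock'],s['eef_pos'],s['tcp_rot'],s['qpos'])
print(plan(s,[(443,188,404,3.39)]))
```

```text
1.15 [ 274.91124287 -270.37031744  404.77326846] [ 3.14105372e+00 -4.01862822e-06  1.36893678e+00] [-7.81091885e-01 -3.64647582e-02  2.10561194e+00  3.39761165e-04
  1.07199668e+00 -5.79394802e-01]
[[np.float64(0.4828), np.float64(0.0728), np.float64(0.0008), np.float64(-115.8)]]
```

carry_out:
  steps:
    - [[100, 0.045, 0.007, 0, -8], [100, 0.09, 0.014, 0, -16], [100, 0.135, 0.021, 0, -24], [100, 0.18, 0.028, 0, -32], [100, 0.225, 0.035, 0, -40], [100, 0.27, 0.042, 0, -48], [100, 0.315, 0.048, 0, -56], [100, 0.36, 0.055, 0, -64]]

```text
clock: 1.95
eef_pos: [401.1, 73.4, 405.1]
tcp_rot: [3.141, 0.001, 2.492]
contact_force: [0.7, 0.4, -0.0]
opening: 0.998
```

Run:
```python
from rig import r
from h import *
s=r.sense(); print(s['clock'],s['eef_pos'],s['tcp_rot'],s['qpos'])
print(plan(s,[(443,188,404,3.39)]))
```

```text
1.95 [401.09198139  73.35040037 405.14738343] [3.14070665e+00 1.30687187e-03 2.49218106e+00] [ 1.77349306e-01  2.22701150e-03  2.06692587e+00 -4.11863680e-04
  1.07090285e+00 -7.43838861e-01]
[[np.float64(0.036), np.float64(0.1167), np.float64(0.0012), np.float64(-51.4)]]
```

carry_out:
  steps:
    - [[25, 0.01, 0.04, 0, -8], [25, 0.02, 0.075, 0, -16], [25, 0.03, 0.1, 0, -24], [25, 0.036, 0.116, 0, -32], [25, 0.036, 0.117, 0, -40], [25, 0.036, 0.117, 0, -48], [25, 0.036, 0.117, 0, -51], [25, 0.036, 0.117, 0, -51]]

```text
clock: 2.75
eef_pos: [443.1, 188.4, 405.2]
tcp_rot: [-3.141, 0.002, -2.9]
contact_force: [-0.1, 0.7, 0.6]
opening: 0.247
```

Run:
```python
from rig import r, grab_frame
from h import *
import pickle
s=r.sense(); print(s['clock'],s['eef_pos'],s['tcp_rot'],s['opening'],s['qvel'].round(3))
f=grab_frame("wrist"); pickle.dump((s,f),open("w1.pkl","wb"))
cv2.imwrite("pics/w1.png",f["image"][:,:,::-1]); crop(f,190,120,390,290,4,"pics/w1c.png")
```

```text
2.75 [443.13765572 188.37529021 405.22303486] [-3.14112857e+00  1.54500163e-03 -2.90009431e+00] 0.24746888253894414 [-0.005 -0.001  0.002  0.     0.     0.068]
```

View pics/w1.png

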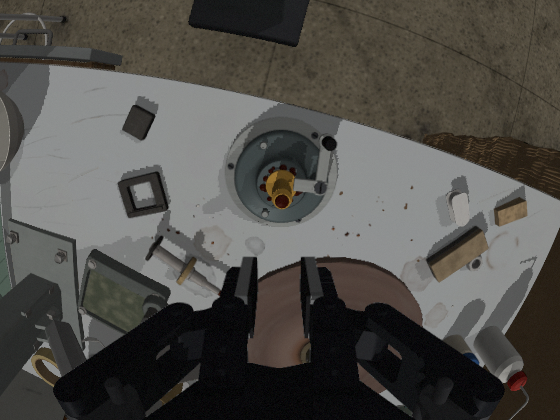

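View pics/w1c.png

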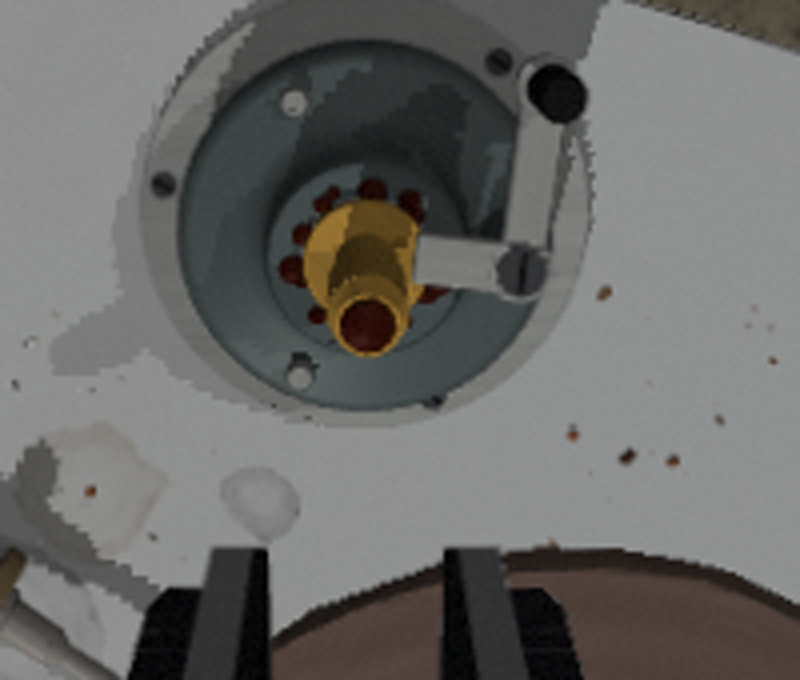

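Wrist crop: dop cup top at (367,326), stud top at (557,93), pivot screw at (521,270), foot rim centre at about (366,225).

Run:
```python
from h import *
import pickle
s,f=pickle.load(open("w1.pkl","rb"))
W=lambda n,x,y,z:print(n,watz(f,s,190+x/4-.375,120+y/4-.375,z).round(1))
W("cup",367,326,115);W("stud",557,93,91.5);W("pivot",521,270,69);W("boss",369,258,56);W("rim",364,224,33);W("pl",366,212,6);W("studbase",540,62,66)
for n,x,y in [("L",180,225),("R",548,225),("T",364,42),("B",364,408)]: W(n,x,y,33)
```

```text
cup [441.3 190.2 115. ]
stud [386.3 219.6  91.5]
pivot [432.2 227.   69. ]
boss [441.4 191.3  56. ]
rim [438.2 189.3  33. ]
pl [440.6 190.7   6. ]
studbase [382.2 218.3  66. ]
L [450.2 141.1  33. ]
R [426.3 237.7  33. ]
T [390.7 177.5  33. ]
B [489.5 202.1  33. ]
```

Run:
```python
from rig import r
from h import *
s=r.sense(); 
for p in plan(s,[(386.8,219.7,z,-2.95) for z in (405,300,243)]): print(p)
```

```text
[np.float64(0.0473), np.float64(0.0439), np.float64(0.0001), np.float64(2.7)]
[np.float64(0.0474), np.float64(0.0439), np.float64(0.1051), np.float64(2.7)]
[np.float64(0.0475), np.float64(0.0439), np.float64(0.1621), np.float64(2.7)]
```

carry_out:
  steps:
    - [[25, 0.022, 0.02, 0.03, 2], [25, 0.042, 0.038, 0.06, 2.7], [25, 0.0474, 0.0439, 0.09, 2.7], [25, 0.0474, 0.0439, 0.108, 2.7], [25, 0.0474, 0.0439, 0.115, 2.7], [25, 0.0474, 0.0439, 0.12, 2.7], [25, 0.0474, 0.0439, 0.12, 2.7]]

```text
clock: 3.5
eef_pos: [387.3, 219.7, 285.3]
tcp_rot: [-3.141, 0.002, -2.95]
contact_force: [0.2, 0.4, -0.0]
opening: 0.25
```

Run:
```python
from rig import r, grab_frame
from h import *
s=r.sense(); print(s['clock'],s['eef_pos'],s['tcp_rot'],s['opening'])
f=grab_frame("wrist"); crop(f,180,120,380,290,4,"pics/w2c.png")
print(plan(s,[(386.8,219.7,243,-2.95)]))
```

```text
3.5 [387.2694345  219.69641597 285.30435554] [-3.14129199e+00  1.83034640e-03 -2.95042400e+00] 0.24986721379171797
[[np.float64(0.0005), np.float64(0.0001), np.float64(0.0423), np.float64(-0.0)]]
```

View pics/w2c.png

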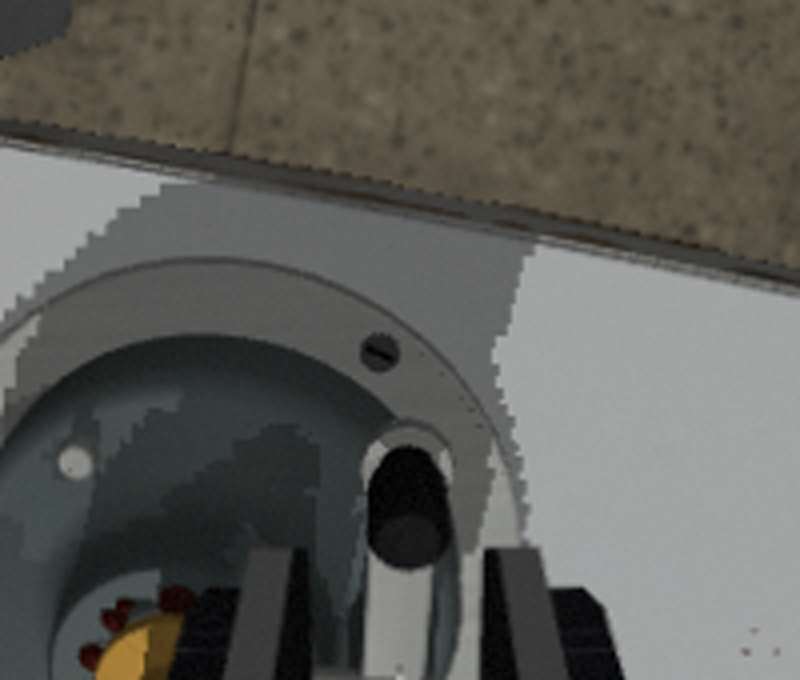

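Run:
```python
from rig import r, grab_frame
from h import *
s=r.sense(); f=grab_frame("wrist")
print(watz(f,s,180+408/4-.4,120+540/4-.4,91.5))
for z in (70,): print(plan(s,[(386.8,219.7,243,-2.95)]))
```

```text
[387.25211331 221.32923623  91.5       ]
[[np.float64(0.0007), np.float64(0.0001), np.float64(0.0427), np.float64(-0.0)]]
```

carry_out:
  steps:
    - [[25, 0, 0, 0.02, 0], [25, 0, 0, 0.035, 0], [25, 0, 0, 0.042, 0], [25, 0, 0, 0.042, 0]]

```text
clock: 4.0
eef_pos: [387.6, 219.7, 243.7]
tcp_rot: [-3.141, 0.002, -2.951]
contact_force: [-0.7, -0.7, -0.0]
opening: 0.25
```

Run:
```python
from rig import r, grab_frame
from h import *
s=r.sense(); print(s['clock'],s['eef_pos'],s['tcp_rot'],s['opening'],s['contact_force'])
P=np.array([432.2,227]); b0=.233+np.pi
for a in np.arange(.073+.15,1.5,.14):
    q=P+46*np.array([np.cos(b0-a),np.sin(b0-a)]); print(round(a,2),plan(s,[(*q,243,-2.95-(a-.073))]))
```

```text
4.0 [387.56972669 219.68597837 243.72688555] [-3.14137724e+00  2.16301262e-03 -2.95050862e+00] 0.24988649786304054 [-0.7245681  -0.7354929  -0.03252757]
0.22 [[np.float64(0.0), np.float64(0.007), np.float64(0.0007), np.float64(8.6)]]
0.36 [[np.float64(-0.0016), np.float64(0.0132), np.float64(0.0007), np.float64(16.6)]]
0.5 [[np.float64(-0.004), np.float64(0.0192), np.float64(0.0007), np.float64(24.6)]]
0.64 [[np.float64(-0.0073), np.float64(0.0247), np.float64(0.0007), np.float64(32.6)]]
0.78 [[np.float64(-0.0113), np.float64(0.0298), np.float64(0.0007), np.float64(40.7)]]
0.92 [[np.float64(-0.0159), np.float64(0.0342), np.float64(0.0008), np.float64(48.7)]]
1.06 [[np.float64(-0.0212), np.float64(0.0379), np.float64(0.0008), np.float64(56.7)]]
1.2 [[np.float64(-0.0269), np.float64(0.0409), np.float64(0.0008), np.float64(64.7)]]
1.34 [[np.float64(-0.0329), np.float64(0.043), np.float64(0.0008), np.float64(72.7)]]
1.48 [[np.float64(-0.0393), np.float64(0.0443), np.float64(0.0008), np.float64(80.8)]]
```

carry_out:
  steps:
    - [[25, 0, 0.007, 0, 8], [25, -0.0016, 0.0132, 0, 16], [25, -0.004, 0.0192, 0, 24], [25, -0.0073, 0.0247, 0, 32], [25, -0.0113, 0.0298, 0, 40], [25, -0.0159, 0.0342, 0, 48], [25, -0.0212, 0.0379, 0, 56], [25, -0.0269, 0.0409, 0, 64]]

```text
clock: 4.8
eef_pos: [406.2, 265.2, 244.6]
tcp_rot: [3.14, 0.001, 2.21]
contact_force: [-2.2, -0.1, -0.4]
opening: 0.246
```

Run:
```python
from rig import r, grab_frame
from h import *
s=r.sense(); print(s['clock'],s['eef_pos'],s['tcp_rot'],s['opening'],s['contact_force'])
P=np.array([432.2,227]); b0=.233+np.pi
for a in (1.34,1.44,1.5):
    q=P+46*np.array([np.cos(b0-a),np.sin(b0-a)]); print(round(a,2),plan(s,[(*q,243,-2.95-(a-.073))]))
f=grab_frame("wrist"); cv2.imwrite("pics/w3.png",f["image"][:,:,::-1])
```

```text
4.8 [406.23452529 265.19464187 244.60734279] [3.13987621e+00 8.89917552e-04 2.20975413e+00] 0.24613831657464977 [-2.19632243 -0.11284866 -0.36811308]
1.34 [[np.float64(-0.0008), np.float64(0.0061), np.float64(0.0016), np.float64(8.2)]]
1.44 [[np.float64(-0.0019), np.float64(0.0106), np.float64(0.0016), np.float64(14.0)]]
1.5 [[np.float64(-0.0027), np.float64(0.0132), np.float64(0.0016), np.float64(17.4)]]
```

View pics/w3.png

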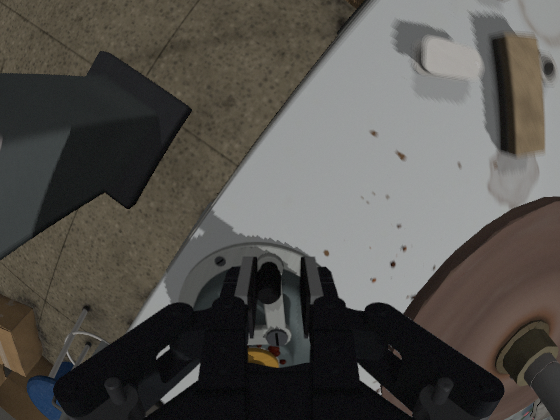

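carry_out:
  steps:
    - [[25, -0.0008, 0.0061, 0, 8], [25, -0.0019, 0.0106, 0, 14], [25, -0.0027, 0.0132, 0, 17], [25, -0.0027, 0.0132, 0, 17], [25, -0.0027, 0.012, -0.02, 17], [25, -0.0027, 0.01, -0.06, 17], [25, -0.0027, 0.01, -0.1, 17], [25, -0.0027, 0.01, -0.12, 17]]

```text
clock: 5.65
eef_pos: [416.9, 269.6, 368.6]
tcp_rot: [3.133, -0.001, 1.908]
contact_force: [0.5, 0.3, -0.4]
opening: 0.252
```

Run:
```python
from rig import r, grab_frame
from h import *
s=r.sense(); print(s['clock'],s['eef_pos'],s['tcp_rot'],s['opening'],s['contact_force'],s['qpos'])
f=grab_frame("wrist"); cv2.imwrite("pics/w4.png",f["image"][:,:,::-1])
```

```text
5.65 [416.9031626  269.56140412 368.59896527] [ 3.13348327e+00 -1.01377888e-03  1.90843216e+00] 0.2516917982021334 [ 0.4862031   0.30266428 -0.37346602] [ 5.71249972e-01  1.92427455e-01  1.94248027e+00 -1.05990287e-03
  9.98561398e-01  2.34188576e-01]
```

View pics/w4.png

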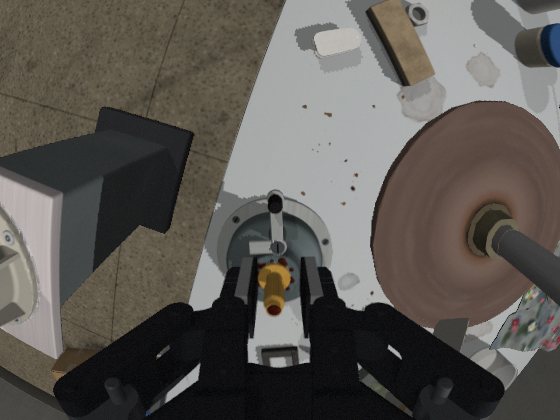

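Run:
```python
from rig import r, grab_frame
from h import *
s=r.sense(); f=grab_frame("wrist"); crop(f,215,180,345,320,4,"pics/w4c.png")
st=watz(f,s,275,204,91.5); pv=watz(f,s,278,246,69); print(st,pv,watz(f,s,274,309,115))
d=st-pv; print(np.hypot(*d[:2]), .233+np.pi-np.arctan2(d[1],d[0]))
print(plan(s,[(441.3,190.3,368,1.908),(441.3,190.3,368,1.5)]))
```

```text
[416.48153517 272.52317723  91.5       ] [434.71649959 228.5474969   69.        ] [443.55712377 191.74382185 115.        ]
47.606453211132674 1.4107160759110955
[[np.float64(-0.0831), np.float64(-0.0039), np.float64(0.0025), np.float64(0.0)], [np.float64(-0.0831), np.float64(-0.0039), np.float64(0.0025), np.float64(23.4)]]
```

View pics/w4c.png

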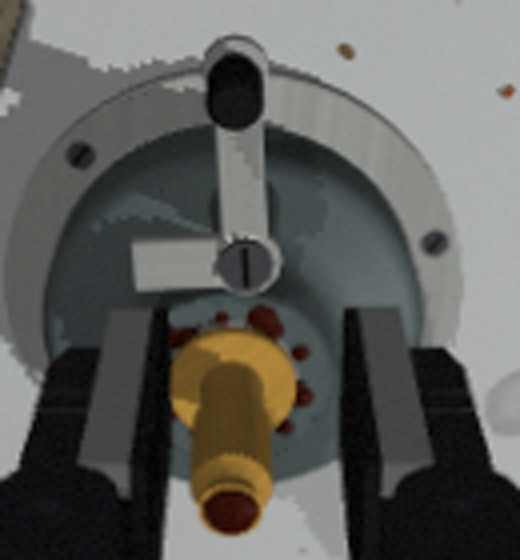

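Run:
```python
from rig import r, grab_frame
from h import *
s=r.sense();print(s['eef_pos'],s['tcp_rot'])
print(plan(s,[(442,190.8,z,1.9) for z in (368,310,248)]))
```

```text
[417.21032812 269.80600385 368.51437482] [ 3.13151420e+00 -1.44923686e-03  1.90806069e+00]
[[np.float64(-0.0828), np.float64(-0.0028), np.float64(0.0004), np.float64(0.5)], [np.float64(-0.0828), np.float64(-0.0033), np.float64(0.0584), np.float64(0.5)], [np.float64(-0.0829), np.float64(-0.004), np.float64(0.1204), np.float64(0.5)]]
```

```bash
cat >> h.py <<'E'
def gp(s): return s["eef_pos"]+155*R.from_euler('xyz',s["tcp_rot"]).as_matrix()[:,2]
def plang(s,targets):
    """grasp-point targets, keeping the present tilt"""
    Rt=R.from_euler('xyz',s["tcp_rot"]).as_matrix()
    return [[*(Rt.T@(np.array(t[:3])-gp(s))/1000).round(4), round(np.degrees(-((t[3]-s["tcp_rot"][2]+np.pi)%(2*np.pi)-np.pi)),1)] for t in targets]
E
python3 - <<'E'
from rig import r, grab_frame
from h import *
s=r.sense();print(gp(s))
for p in plang(s,[(442,190.8,z,1.9) for z in (213,160,93)]): print([float(x) for x in p])
E
```

```text
[418.61012853 270.53489055 213.5224096 ]
[-0.083, -0.0043, 0.0004, 0.5]
[-0.0831, -0.0049, 0.0534, 0.5]
[-0.0832, -0.0055, 0.1204, 0.5]
```

carry_out:
  steps:
    - [[40, -0.03, -0.0015, 0, 0], [40, -0.06, -0.003, 0, 0], [40, -0.083, -0.0043, 0.005, 0], [40, -0.083, -0.0044, 0.02, 0], [40, -0.083, -0.0047, 0.035, 0], [40, -0.083, -0.0049, 0.053, 0], [40, -0.083, -0.0049, 0.053, 0]]

```text
clock: 6.45
eef_pos: [439.3, 189.4, 312.9]
tcp_rot: [3.136, -0.001, 1.91]
contact_force: [-0.5, -0.3, 0.2]
opening: 0.397
```

Run:
```python
from rig import r, grab_frame
from h import *
s=r.sense();print(s['clock'],s['eef_pos'],s['tcp_rot'],gp(s),s['opening'])
f=grab_frame("wrist"); crop(f,200,200,350,330,5,"pics/w5c.png")
for p in plang(s,[(442,190.8,z,1.9) for z in (160,93)]): print([float(x) for x in p])
```

```text
6.45 [439.30303561 189.43639297 312.88494117] [ 3.13624604e+00 -1.11648781e-03  1.91001521e+00] [440.02694916 189.87534233 157.88725321] 0.3969847698604006
[0.0002, 0.0022, -0.0021, 0.6]
[0.0001, 0.0018, 0.0649, 0.6]
```

View pics/w5c.png

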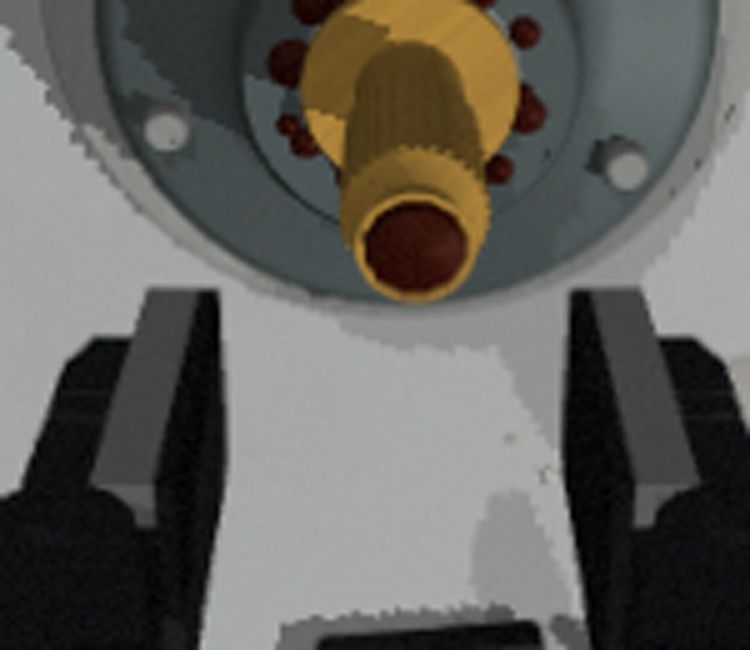

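Run:
```python
from rig import r, grab_frame
from h import *
s=r.sense(); f=grab_frame("wrist")
q=lambda x,y,z: print(watz(f,s,200+x/5-.4,200+y/5-.4,z).round(1))
q(416,250,115); q(411,90,60)
for p in plang(s,[(442,190.8,z,1.9) for z in (160,93)]): print([float(x) for x in p])
```

```text
[442.8 191.5 115. ]
[443.3 191.1  60. ]
[0.0001, 0.0014, -0.0009, 0.6]
[0.0, 0.0009, 0.0661, 0.6]
```

carry_out:
  steps:
    - [[40, 0, 0.0014, 0.015, 0], [40, 0, 0.0016, 0.03, 0], [40, 0, 0.0016, 0.045, 0], [40, 0, 0.0016, 0.058, 0], [40, 0, 0.0016, 0.066, 0], [40, 0, 0.0016, 0.066, 0], [40, 0, 0.0016, 0.066, 0]]

```text
clock: 7.25
eef_pos: [442.5, 190.9, 249.3]
tcp_rot: [3.133, -0.001, 1.91]
contact_force: [0.4, -1.0, -0.1]
opening: 0.402
```

Run:
```python
from rig import r, grab_frame
from h import *
s=r.sense();print(s['clock'],s['eef_pos'],s['tcp_rot'],gp(s),s['opening'],s['contact_force'])
for p in plang(s,[(442.6,191,93,1.9)]): print([float(x) for x in p])
```

```text
7.25 [442.48787203 190.88043755 249.29637639] [ 3.13274035e+00 -1.32913032e-03  1.90964303e+00] [443.71346578 191.5308127   94.30258641] 0.4017292170379036 [ 0.40270803 -0.9999998  -0.09033641]
[-0.0001, -0.0012, 0.0013, 0.6]
```

carry_out:
  steps:
    - [[25, 0, -0.001, 0.001, 0], [15, 0, -0.001, 0.001, 0], [15, 0, -0.001, 0.001, 0], [15, 0, -0.001, 0.001, 0], [15, 0, -0.001, 0.001, 0]]
  squeeze: 20

```text
clock: 7.75
eef_pos: [441.3, 190.5, 248.9]
tcp_rot: [3.133, -0.001, 1.91]
contact_force: [-3.4, 0.1, 6.6]
opening: 0.197
```

Run:
```python
from rig import r, grab_frame
from h import *
s=r.sense();print(s['clock'],s['eef_pos'],s['tcp_rot'],gp(s),s['opening'],s['contact_force'],s['wrist_torque'])
Rt=R.from_euler('xyz',s["tcp_rot"]).as_matrix(); print(Rt.T@s['contact_force'])
f=grab_frame("wrist"); crop(f,200,200,350,330,5,"pics/w6c.png")
```

```text
7.75 [441.31280641 190.49285532 248.85749563] [ 3.13304853e+00 -1.41592414e-03  1.90963226e+00] [442.488885   191.1400284   93.86330863] 0.19651849668861604 [-3.43237939  0.0660915   6.59623813] [-0.17684812  0.55775992  0.01788729]
[ 1.21255891 -3.1587927  -6.62175833]
```

View pics/w6c.png

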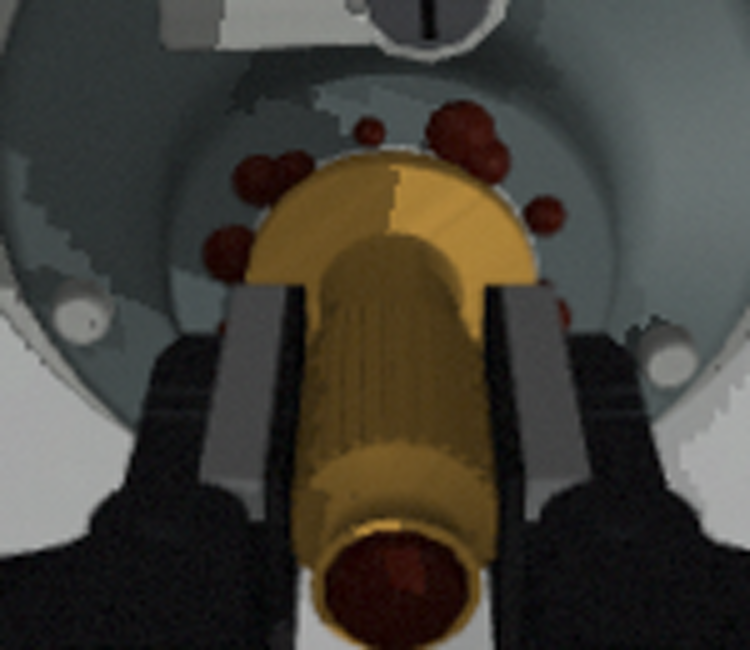

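carry_out:
  steps:
    - [[12, 0, 0, 0, 0], [12, 0, 0, 0, 0], [12, 0, 0, 0, 0], [12, 0, 0, 0, 6], [12, 0, 0, 0, 14], [12, 0, 0, 0, 22], [12, 0, 0, 0, 30]]
  squeeze: 100

```text
clock: 8.5
eef_pos: [441.5, 190.6, 249.1]
tcp_rot: [3.134, -0.006, 1.381]
contact_force: [-0.6, -0.3, 3.9]
opening: 0.178
```

```bash
cat > st.py <<'E'
from rig import r, grab_frame
from h import *
s=r.sense();Rt=R.from_euler('xyz',s["tcp_rot"]).as_matrix()
print(s['clock'],"gp",gp(s).round(2),"rot",s['tcp_rot'].round(4),"op",s['opening'].round(3),"F",s['contact_force'].round(1),"M",s['wrist_torque'].round(2),"q6",s['qpos'][5].round(2))
print("Ftool",(Rt.T@s['contact_force']).round(1))
E
python3 st.py
```

```text
Traceback (most recent call last):
  File "st.py", line 4, in <module>
    print(s['clock'],"gp",gp(s).round(2),"rot",s['tcp_rot'].round(4),"op",s['opening'].round(3),"F",s['contact_force'].round(1),"M",s['wrist_torque'].round(2),"q6",s['qpos'][5].round(2))
                                                                          ^^^^^^^^^^^^^^^^^^
AttributeError: 'float' object has no attribute 'round'
```

```bash
sed -i "s/s\['opening'\].round(3)/round(s['opening'],3)/" st.py; python3 st.py
```

```text
8.5 gp [442.8  191.24  94.14] rot [ 3.1343 -0.0057  1.3809] op 0.178 F [-0.6 -0.3  3.9] M [-0.19  0.24  0.24] q6 0.59
Ftool [-0.4 -0.5 -3.9]
```

carry_out:
  steps:
    - [[12, 0, 0, 0, 6], [12, 0, 0, -0.0002, 14], [12, 0, 0, -0.0004, 22], [12, 0, 0, -0.0006, 30], [12, 0, 0, -0.0009, 38], [12, 0, 0, -0.0012, 46], [12, 0, 0, -0.0015, 54], [12, 0, 0, -0.0018, 62]]

```text
clock: 9.3
eef_pos: [441.1, 190.2, 250.0]
tcp_rot: [-3.141, -0.008, 0.294]
contact_force: [1.5, -1.0, -12.1]
opening: 0.181
```

```bash
python3 st.py
```

```text
9.3 gp [442.21 190.71  94.98] rot [-3.1406 -0.0078  0.2936] op 0.181 F [  1.5  -1.  -12.1] M [-0.06 -0.17  0.21] q6 1.68
Ftool [ 1.1  1.5 12.1]
```

carry_out:
  steps:
    - [[12, 0, 0, -0.0002, 7], [12, 0, 0, -0.0005, 15], [12, 0, 0, -0.0008, 23], [12, 0, 0, -0.0011, 31], [12, 0, 0, -0.0014, 39], [12, 0, 0, -0.0017, 47], [12, 0, 0, -0.002, 55]]

```text
clock: 10.0
eef_pos: [440.8, 190.0, 251.0]
tcp_rot: [-3.136, -0.003, -0.671]
contact_force: [2.3, -0.3, -13.3]
opening: 0.177
```

```bash
python3 st.py
```

```text
10.0 gp [441.83 190.34  95.96] rot [-3.1357 -0.0035 -0.6714] op 0.177 F [  2.3  -0.3 -13.3] M [-0.07 -0.54  0.15] q6 2.65
Ftool [ 1.9 -1.2 13.3]
```

carry_out:
  steps:
    - [[12, 0, 0, 0, -5], [12, 0, 0, 0, -13], [12, 0, 0, -0.0003, -21], [12, 0, 0, -0.0006, -29], [12, 0, 0, -0.0009, -37], [12, 0, 0, -0.0012, -45], [12, 0, 0, -0.0015, -53], [12, 0, 0, -0.0018, -61]]

```text
clock: 10.8
eef_pos: [440.8, 190.0, 251.9]
tcp_rot: [3.142, -0.007, 0.399]
contact_force: [1.8, 1.9, -14.2]
opening: 0.179
```

```bash
python3 st.py
```

```text
10.8 gp [441.82 190.38  96.94] rot [ 3.1415 -0.0069  0.3986] op 0.179 F [  1.8   1.9 -14.2] M [ 0.35 -0.49 -0.16] q6 1.58
Ftool [ 2.3 -1.  14.2]
```

carry_out:
  steps:
    - [[12, 0, 0, -0.0002, -8], [12, 0, 0, -0.0005, -16], [12, 0, 0, -0.0008, -24], [12, 0, 0, -0.0011, -32], [12, 0, 0, -0.0014, -40], [12, 0, 0, -0.0017, -48], [12, 0, 0, -0.002, -56], [12, 0, 0, -0.0023, -64]]

```text
clock: 11.6
eef_pos: [440.8, 190.1, 253.4]
tcp_rot: [3.135, -0.003, 1.521]
contact_force: [3.0, 2.7, -14.8]
opening: 0.173
```

```bash
python3 st.py
```

```text
11.6 gp [441.84 190.51  98.36] rot [ 3.1353 -0.0033  1.5209] op 0.173 F [  3.    2.7 -14.8] M [ 0.48 -0.63 -0.19] q6 0.45
Ftool [ 2.8  2.7 14.9]
```

carry_out:
  steps:
    - [[12, 0, 0, -0.0002, -8], [12, 0, 0, -0.0005, -16], [12, 0, 0, -0.0008, -24], [12, 0, 0, -0.0011, -32], [12, 0, 0, -0.0014, -40], [12, 0, 0, -0.0017, -48], [12, 0, 0, -0.002, -56], [12, 0, 0, -0.0023, -64]]

```text
clock: 12.4
eef_pos: [440.6, 190.1, 254.7]
tcp_rot: [3.136, 0.004, 2.643]
contact_force: [0.3, 1.2, -13.0]
opening: 0.174
```

```bash
python3 st.py
python3 - <<'E'
from rig import *
from h import *
f=grab_frame("wrist"); crop(f,200,200,350,330,5,"pics/w7c.png")
f=grab_frame("scene"); crop(f,200,200,320,300,6,"pics/s7c.png")
E
```

```text
12.4 gp [441.47 190.53  99.69] rot [3.1362 0.0035 2.643 ] op 0.174 F [  0.3   1.2 -13. ] M [ 0.36 -0.21 -0.18] q6 -0.67
Ftool [ 0.3  1.2 13. ]
```

View pics/w7c.png

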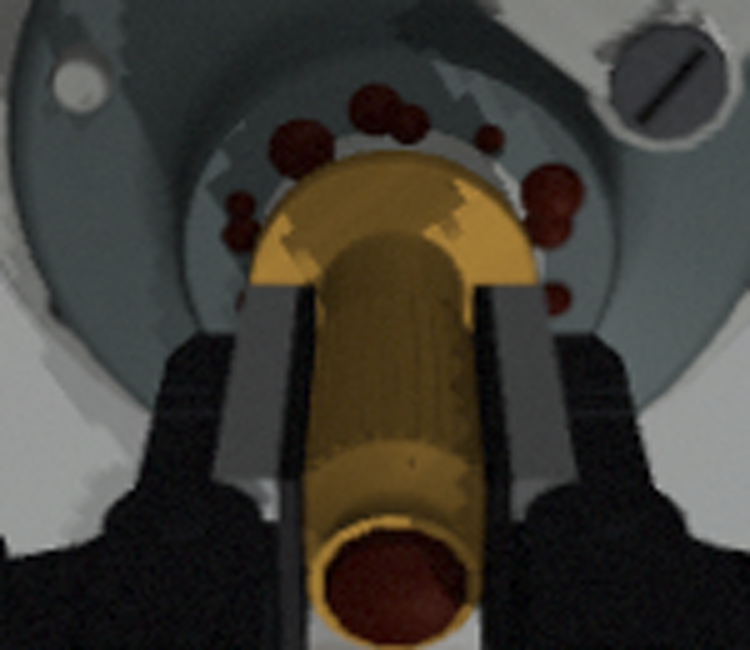

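View pics/s7c.png

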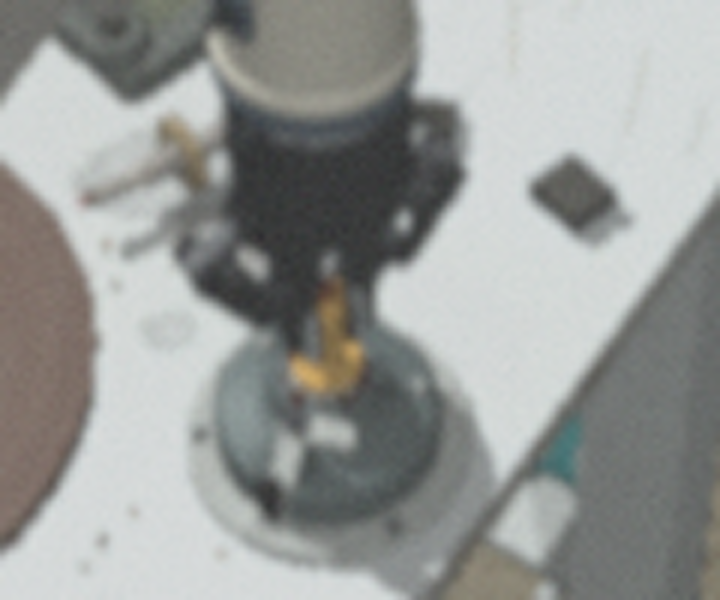

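carry_out:
  steps:
    - [[12, 0, 0, -0.0003, -8], [12, 0, 0, -0.0006, -16], [12, 0, 0, -0.0009, -24], [12, 0, 0, -0.0012, -32], [12, 0, 0, -0.0015, -40], [12, 0, 0, -0.0018, -48], [12, 0, 0, -0.0021, -56], [12, 0, 0, -0.0024, -64]]

```text
clock: 13.3
eef_pos: [440.3, 189.9, 256.4]
tcp_rot: [-3.141, 0.005, -2.526]
contact_force: [2.4, 0.0, -15.0]
opening: 0.177
```

```bash
python3 st.py
```

```text
13.3 gp [441.09 190.27 101.44] rot [-3.1408  0.0054 -2.5256] op 0.177 F [  2.4   0.  -15. ] M [ 0.05 -0.39 -0.22] q6 -1.78
Ftool [-1.9 -1.4 15.1]
```

carry_out:
  steps:
    - [[12, 0, 0, -0.0003, -8], [12, 0, 0, -0.0006, -16], [12, 0, 0, -0.0009, -24], [12, 0, 0, -0.0012, -32], [12, 0, 0, -0.0015, -40], [12, 0, 0, -0.0018, -48]]

```text
clock: 13.9
eef_pos: [440.4, 189.8, 257.7]
tcp_rot: [-3.137, 0.003, -1.687]
contact_force: [4.0, 0.2, -14.6]
opening: 0.176
```

```bash
python3 st.py
```

```text
13.9 gp [441.2  190.14 102.72] rot [-3.1368e+00  2.9000e-03 -1.6869e+00] op 0.176 F [  4.    0.2 -14.6] M [ 0.04 -0.61 -0.18] q6 -2.62
Ftool [-0.6 -3.9 14.6]
```

carry_out:
  steps:
    - [[12, 0, 0, 0, 5], [12, 0, 0, 0, 13], [12, 0, 0, -0.0003, 21], [12, 0, 0, -0.0006, 29], [12, 0, 0, -0.0009, 37], [12, 0, 0, -0.0012, 45], [12, 0, 0, -0.0015, 53], [12, 0, 0, -0.0018, 61]]

```text
clock: 14.7
eef_pos: [440.4, 189.9, 259.0]
tcp_rot: [3.141, 0.006, -2.762]
contact_force: [1.9, 2.1, -13.2]
opening: 0.177
```

```bash
python3 st.py
```

```text
14.7 gp [441.16 190.28 104.05] rot [ 3.1411  0.0057 -2.7619] op 0.177 F [  1.9   2.1 -13.2] M [ 0.37 -0.35  0.12] q6 -1.55
Ftool [-2.5  1.2 13.3]
```

carry_out:
  steps:
    - [[12, 0, 0, -0.0003, 8], [12, 0, 0, -0.0006, 16], [12, 0, 0, -0.0009, 24], [12, 0, 0, -0.0012, 32], [12, 0, 0, -0.0015, 40], [12, 0, 0, -0.0018, 48], [12, 0, 0, -0.0021, 56], [12, 0, 0, -0.0024, 64]]

```text
clock: 15.5
eef_pos: [440.5, 190.1, 261.1]
tcp_rot: [3.136, 0.002, 2.394]
contact_force: [2.0, 1.7, -11.4]
opening: 0.176
```

```bash
python3 st.py
```

```text
15.5 gp [441.45 190.52 106.08] rot [3.1355e+00 2.3000e-03 2.3941e+00] op 0.176 F [  2.    1.7 -11.4] M [ 0.34 -0.38  0.14] q6 -0.42
Ftool [-0.3  2.6 11.4]
```

carry_out:
  steps:
    - [[12, 0, 0, -0.0003, 8], [12, 0, 0, -0.0006, 16], [12, 0, 0, -0.001, 24], [12, 0, 0, -0.0013, 32], [12, 0, 0, -0.0017, 40], [12, 0, 0, -0.002, 48], [12, 0, 0, -0.0024, 56], [12, 0, 0, -0.0027, 64]]

```text
clock: 16.3
eef_pos: [440.7, 190.1, 263.4]
tcp_rot: [3.136, -0.005, 1.267]
contact_force: [2.1, 1.4, -12.0]
opening: 0.18
```

```bash
python3 st.py
```

```text
16.3 gp [441.7  190.52 108.4 ] rot [ 3.1364 -0.0047  1.2668] op 0.18 F [  2.1   1.4 -12. ] M [ 0.15 -0.52  0.16] q6 0.71
Ftool [ 1.9  1.6 12. ]
```

carry_out:
  steps:
    - [[12, 0, 0, -0.0003, 8], [12, 0, 0, -0.0006, 16], [12, 0, 0, -0.001, 24], [12, 0, 0, -0.0013, 32], [12, 0, 0, -0.0017, 40], [12, 0, 0, -0.002, 48], [12, 0, 0, -0.0024, 56], [12, 0, 0, -0.0027, 64]]

```text
clock: 17.1
eef_pos: [440.8, 190.0, 265.8]
tcp_rot: [-3.14, -0.007, 0.14]
contact_force: [1.1, 1.1, -7.1]
opening: 0.18
```

```bash
python3 st.py
```

```text
17.1 gp [441.87 190.44 110.81] rot [-3.1398 -0.0071  0.1397] op 0.18 F [ 1.1  1.1 -7.1] M [ 0.15 -0.33  0.1 ] q6 1.84
Ftool [ 1.2 -0.9  7.1]
```

carry_out:
  steps:
    - [[12, 0, 0, -0.0003, 8], [12, 0, 0, -0.0006, 16], [12, 0, 0, -0.001, 24], [12, 0, 0, -0.0013, 32], [12, 0, 0, -0.0017, 40], [12, 0, 0, -0.002, 45]]

```text
clock: 17.7
eef_pos: [441.1, 190.0, 268.3]
tcp_rot: [-3.135, -0.004, -0.656]
contact_force: [-1.3, -1.1, -0.1]
opening: 0.174
```

```bash
python3 st.py
```

```text
17.7 gp [442.24 190.4  113.29] rot [-3.1347 -0.0043 -0.6557] op 0.174 F [-1.3 -1.1 -0.1] M [-0.12  0.1  -0.01] q6 2.63
Ftool [-0.3  1.7  0. ]
```

carry_out:
  steps:
    - [[12, 0, 0, 0, -5], [12, 0, 0, 0, -13], [12, 0, 0, -0.0003, -21], [12, 0, 0, -0.0006, -29], [12, 0, 0, -0.001, -37], [12, 0, 0, -0.0013, -45], [12, 0, 0, -0.0017, -53], [12, 0, 0, -0.002, -61]]

```text
clock: 18.5
eef_pos: [441.3, 190.0, 270.6]
tcp_rot: [3.141, -0.009, 0.41]
contact_force: [-0.1, 0.4, -0.9]
opening: 0.172
```

```bash
python3 st.py
```

```text
18.5 gp [442.64 190.48 115.65] rot [ 3.141  -0.009   0.4101] op 0.172 F [-0.1  0.4 -0.9] M [-0.   -0.02  0.06] q6 1.56
Ftool [ 0.1 -0.4  0.9]
```

carry_out:
  steps:
    - [[12, 0, 0, -0.001, -3], [12, 0, 0, -0.002, -8], [12, 0, 0, -0.003, -12], [12, 0, 0, -0.0045, -16], [12, 0, 0, -0.006, -20], [12, 0, 0, -0.008, -20], [12, 0, 0, -0.01, -20], [12, 0, 0, -0.012, -20]]

```text
clock: 19.3
eef_pos: [441.3, 190.0, 282.9]
tcp_rot: [3.138, -0.009, 0.756]
contact_force: [-0.1, -0.5, -1.5]
opening: 0.184
```

carry_out:
  steps:
    - [[12, 0, 0, -0.005, -8], [12, 0, 0, -0.015, -16], [12, 0, 0, -0.025, -24], [12, 0, 0, -0.035, -32], [12, 0, 0, -0.045, -40], [12, 0, 0, -0.055, -48], [12, 0, 0, -0.06, -56], [12, 0, 0, -0.062, -60]]

```text
clock: 20.1
eef_pos: [440.9, 189.9, 345.7]
tcp_rot: [3.131, -0.001, 1.807]
contact_force: [-0.7, 0.6, -1.2]
opening: 0.178
```

```bash
python3 st.py
python3 - <<'E'
from rig import *
from h import *
f=grab_frame("wrist"); cv2.imwrite("pics/w8.png",f["image"][:,:,::-1])
f=grab_frame("top"); crop(f,180,170,440,260,3,"pics/t8.png")
s=r.sense(); print(plang(s,[(458,-216,192,1.4)]))
E
```

```text
20.1 gp [442.47 190.4  190.73] rot [ 3.1311e+00 -1.1000e-03  1.8067e+00] op 0.178 F [-0.7  0.6 -1.2] M [ 0.02 -0.01 -0.02] q6 0.17
Ftool [ 0.8 -0.6  1.2]
[[np.float64(-0.3991), np.float64(-0.0782), np.float64(-0.0028), np.float64(23.1)]]
```

View pics/w8.png

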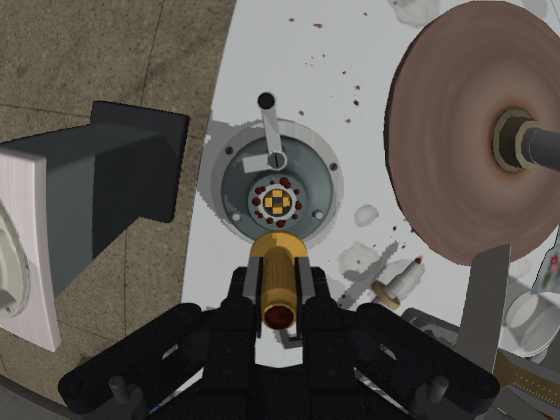

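View pics/t8.png

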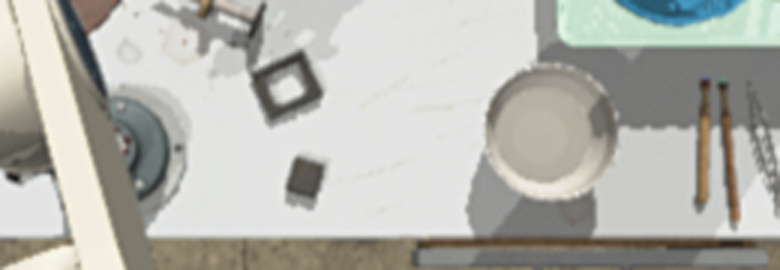

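Run:
```python
from rig import *
from h import *
s=r.sense(); 
for k in np.linspace(.11,1,9): print([float(a) for a in plang(s,[(442.5+k*14,190.4-k*395,192,1.8067+(np.pi-1.8067)*k)])[0]])
```

```text
[-0.0427, -0.0083, -0.0017, -8.6]
[-0.0858, -0.0169, -0.0019, -17.1]
[-0.1289, -0.0255, -0.002, -25.7]
[-0.172, -0.0341, -0.0021, -34.2]
[-0.2152, -0.0427, -0.0023, -42.7]
[-0.2583, -0.0512, -0.0024, -51.2]
[-0.3014, -0.0598, -0.0025, -59.7]
[-0.3445, -0.0684, -0.0027, -68.2]
[-0.3877, -0.077, -0.0028, -76.7]
```

carry_out:
  steps:
    - [[12, -0.02, -0.004, -0.001, -6], [12, -0.045, -0.009, -0.002, -12], [12, -0.08, -0.0158, -0.002, -20], [12, -0.118, -0.0234, -0.002, -28], [12, -0.156, -0.031, -0.002, -36], [12, -0.194, -0.0385, -0.002, -44], [12, -0.23, -0.0456, -0.0024, -52], [12, -0.266, -0.0528, -0.0025, -60]]

```text
clock: 21.0
eef_pos: [450.4, -79.7, 347.0]
tcp_rot: [3.135, 0.008, 2.837]
contact_force: [1.2, 0.1, -0.4]
opening: 0.175
```

```bash
python3 st.py
python3 - <<'E'
from rig import *
from h import *
s=r.sense(); print(plang(s,[(457,-205,192,3.14)]))
E
```

```text
21.0 gp [451.86 -79.19 192.06] rot [3.1354 0.0082 2.8373] op 0.175 F [ 1.2  0.1 -0.4] M [-0.01 -0.01  0.03] q6 -1.45
Ftool [-1.1  0.4  0.4]
[[np.float64(-0.0426), np.float64(-0.1185), np.float64(-0.0003), np.float64(-17.3)]]
```

carry_out:
  steps:
    - [[12, -0.012, -0.034, 0, -6], [12, -0.023, -0.064, 0, -12], [12, -0.033, -0.092, 0, -17], [12, -0.0395, -0.11, 0, -17], [12, -0.0426, -0.118, 0, -17], [12, -0.0426, -0.1185, 0, -17], [12, -0.0426, -0.1185, 0, -17]]

```text
clock: 21.7
eef_pos: [455.3, -205.0, 346.5]
tcp_rot: [3.138, 0.009, 3.132]
contact_force: [0.1, -0.3, -1.5]
opening: 0.177
```

```bash
python3 st.py
python3 - <<'E'
from rig import *
from h import *
import pickle
s=r.sense();f=grab_frame("wrist"); pickle.dump((s,f),open("w9.pkl","wb"));cv2.imwrite("pics/w9.png",f["image"][:,:,::-1])
E
```

```text
21.7 gp [ 456.75 -204.34  191.47] rot [3.1376 0.0091 3.1325] op 0.177 F [ 0.1 -0.3 -1.5] M [ 0.03  0.05 -0.04] q6 -2.0
Ftool [-0.1 -0.3  1.5]
```

View pics/w9.png

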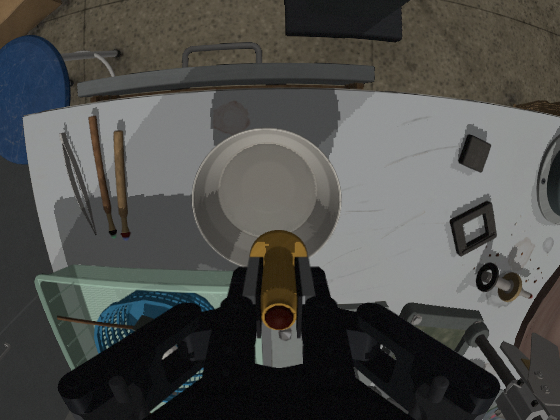

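Run:
```python
from h import *
import pickle
s,f=pickle.load(open("w9.pkl","rb"))
print(watz(f,s,267,188,9),watz(f,s,193,196,63),watz(f,s,341,196,63),watz(f,s,267,128,63),watz(f,s,267,268,63))
print(plang(s,[(457,-205,192,3.14)]))
```

```text
[ 457.77564096 -214.97041494    9.        ] [ 448.7473529  -274.61758901   63.        ] [ 450.06792999 -152.71219216   63.        ] [ 394.77862276 -212.3214652    63.        ] [ 516.01063463 -214.67880559   63.        ]
[[np.float64(-0.0003), np.float64(-0.0007), np.float64(-0.0005), np.float64(-0.4)]]
```

carry_out:
  steps:
    - [[12, 0, 0, 0.01, 0], [12, 0, 0, 0.03, 0], [12, 0, 0, 0.05, 0], [12, 0, 0, 0.07, 0], [12, 0, 0, 0.085, 0], [12, 0, 0, 0.098, 0], [12, 0, 0, 0.107, 0], [12, 0, 0, 0.11, 0]]

```text
clock: 22.55
eef_pos: [456.2, -203.8, 235.5]
tcp_rot: [3.137, 0.008, 3.134]
contact_force: [1.2, -0.2, -0.7]
opening: 0.179
```

```bash
python3 st.py
python3 - <<'E'
from rig import *
from h import *
f=grab_frame("wrist");cv2.imwrite("pics/w10.png",f["image"][:,:,::-1])
E
```

```text
22.55 gp [ 457.43 -203.13   80.55] rot [3.137  0.008  3.1337] op 0.179 F [ 1.2 -0.2 -0.7] M [-0.01 -0.01  0.03] q6 -2.0
Ftool [-1.2 -0.2  0.7]
```

View pics/w10.png

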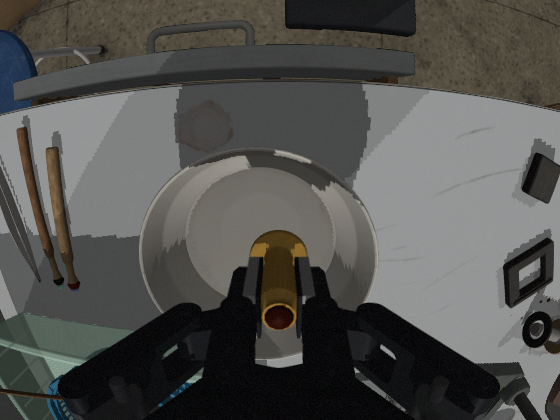

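Clear of the rim. Now easing down to contact.

carry_out:
  steps:
    - [[12, 0, 0, 0.002, 0], [12, 0, 0, 0.004, 0], [12, 0, 0, 0.0055, 0], [12, 0, 0, 0.0065, 0], [12, 0, 0, 0.007, 0], [12, 0, 0, 0.007, 0]]

```text
clock: 23.2
eef_pos: [456.3, -204.0, 228.8]
tcp_rot: [3.137, 0.008, 3.134]
contact_force: [-0.2, 0.3, -1.0]
opening: 0.178
```

```bash
python3 st.py
```

```text
23.2 gp [ 457.63 -203.31   73.79] rot [3.1372 0.0084 3.1335] op 0.178 F [-0.2  0.3 -1. ] M [ 0.02  0.06 -0.04] q6 -2.0
Ftool [0.2 0.3 1. ]
```

carry_out:
  steps:
    - [[12, 0, 0, 0.0007, 0], [12, 0, 0, 0.0014, 0], [12, 0, 0, 0.0021, 0], [12, 0, 0, 0.0028, 0]]

```text
clock: 23.6
eef_pos: [456.3, -204.0, 225.9]
tcp_rot: [3.137, 0.008, 3.134]
contact_force: [0.2, -0.4, 1.7]
opening: 0.18
```

```bash
python3 st.py
```

```text
23.6 gp [ 457.63 -203.29   70.93] rot [3.1372 0.0083 3.1335] op 0.18 F [ 0.2 -0.4  1.7] M [-0.03  0.04  0.  ] q6 -2.0
Ftool [-0.2 -0.4 -1.7]
```

carry_out:
  steps:
    - [[19, 0, 0, 0, 0], [20, 0, 0.001, 0, 0], [22, 0, 0.003, 0, 0], [24, 0, 0.005, 0, 0], [26, 0, 0.007, 0, 0], [28, 0, 0.009, 0, 0], [28, 0, 0.009, 0, 0]]
  squeeze: 20

```text
clock: 24.3
eef_pos: [456.4, -194.7, 226.0]
tcp_rot: [3.137, 0.008, 3.134]
contact_force: [-0.5, 0.1, -0.2]
opening: 0.28
```

```bash
python3 st.py
python3 - <<'E'
from rig import *
from h import *
f=grab_frame("wrist");crop(f,130,140,390,335,3,"pics/w11.png")
E
```

```text
24.3 gp [ 457.69 -193.98   70.96] rot [3.1371 0.0083 3.1339] op 0.28 F [-0.5  0.1 -0.2] M [ 0.    0.01 -0.03] q6 -1.98
Ftool [0.5 0.1 0.2]
```

View pics/w11.png

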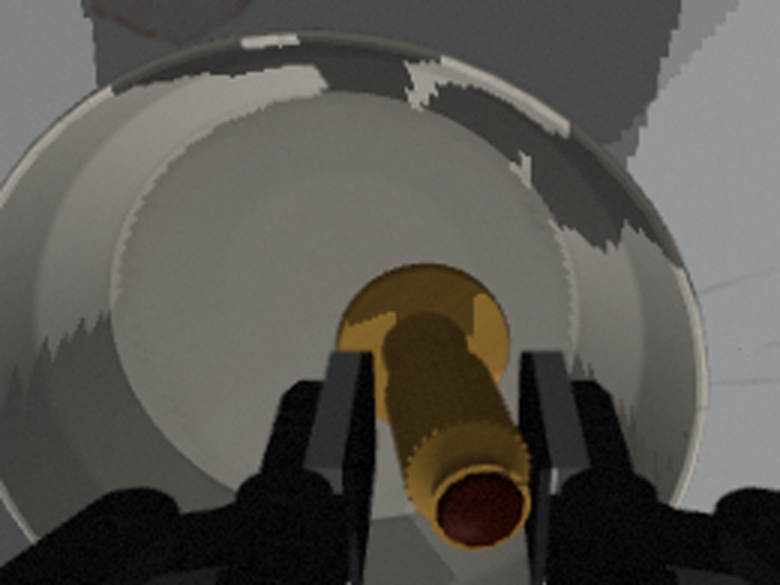

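carry_out:
  steps:
    - [[28, 0, 0, -0.005, 0], [28, 0, 0, -0.01, 0], [28, 0, 0, -0.016, 0], [29, 0, 0.003, -0.016, 0], [30, 0, 0.006, -0.016, 0], [31, 0, 0.009, -0.016, 0], [32, 0, 0.012, -0.016, 0], [32, 0, 0.012, -0.016, 0]]

```text
clock: 25.15
eef_pos: [456.3, -182.4, 241.9]
tcp_rot: [3.137, 0.008, 3.134]
contact_force: [0.3, -0.6, 0.2]
opening: 0.312
```

```bash
python3 st.py
python3 - <<'E'
from rig import *
from h import *
f=grab_frame("wrist");crop(f,130,140,390,335,3,"pics/w12.png")
E
```

```text
25.15 gp [ 457.5  -181.69   86.87] rot [3.137  0.0079 3.1343] op 0.312 F [ 0.3 -0.6  0.2] M [ 0.02 -0.03  0.03] q6 -1.96
Ftool [-0.3 -0.6 -0.2]
```

View pics/w12.png

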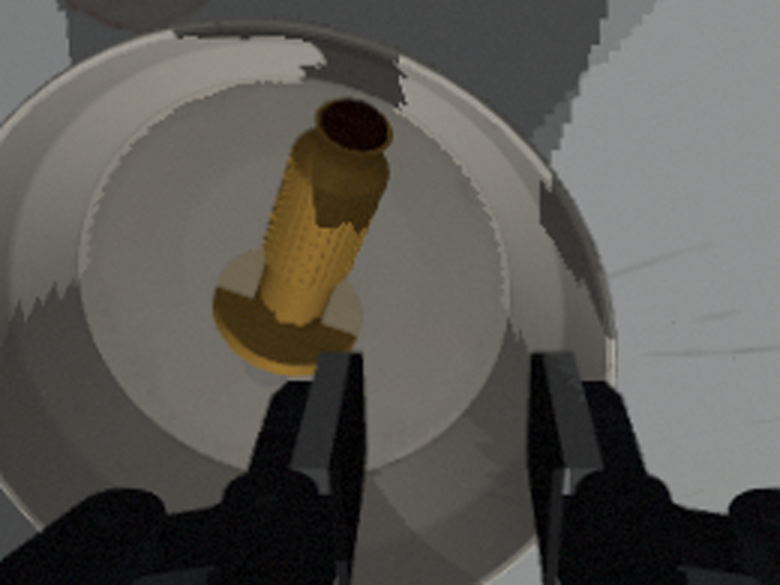

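The dop slipped out from between the pads and leaned over towards the robot, still inside the bowl. I'll lift clear and look again.

carry_out:
  steps:
    - [[32, 0, 0, -0.01, 0], [32, 0, 0, -0.03, 0], [32, 0, 0, -0.06, 0], [32, 0, 0, -0.09, 0], [32, 0, 0, -0.12, 0], [32, 0, 0, -0.14, 0], [32, 0, 0, -0.14, 0], [32, 0, 0, -0.14, 0]]

```text
clock: 26.0
eef_pos: [455.1, -183.2, 382.3]
tcp_rot: [3.137, 0.009, 3.134]
contact_force: [-0.5, 0.2, 0.1]
opening: 0.32
```

```bash
python3 st.py
python3 - <<'E'
from rig import *
from h import *
import pickle
s=r.sense();f=grab_frame("wrist");pickle.dump((s,f),open("w13.pkl","wb"));crop(f,150,100,410,295,3,"pics/w13.png")
f=grab_frame("scene");crop(f,200,120,400,270,4,"pics/s13.png")
E
```

```text
26.0 gp [ 456.45 -182.59  227.33] rot [3.1375 0.009  3.1342] op 0.32 F [-0.5  0.2  0.1] M [-0.07  0.06  0.  ] q6 -1.96
Ftool [ 0.5  0.2 -0.1]
```

View pics/w13.png

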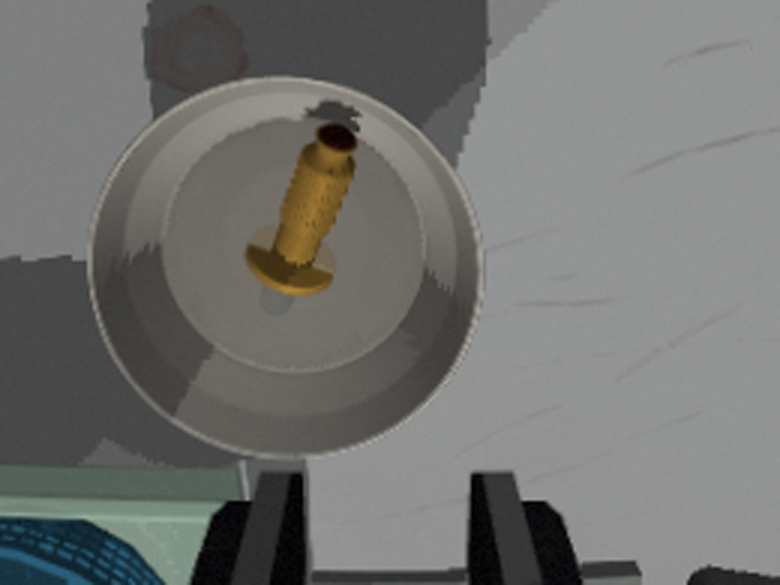

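View pics/s13.png

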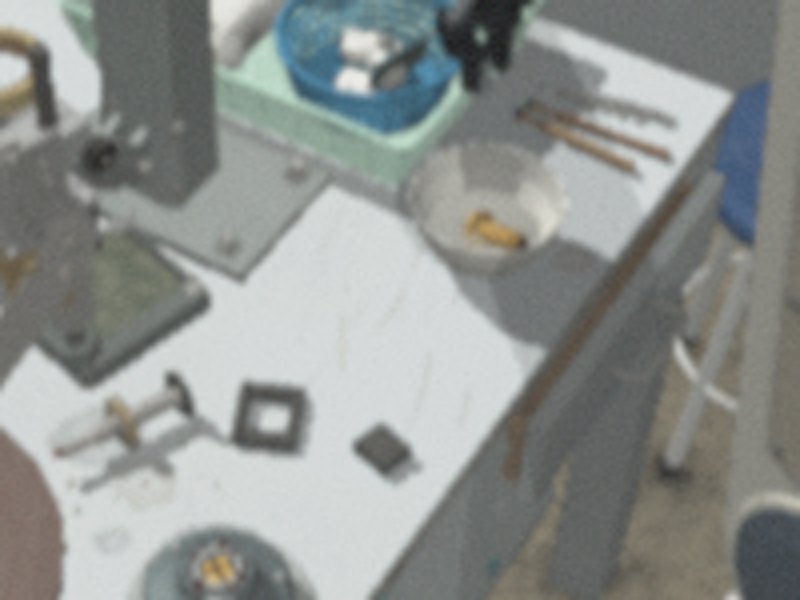

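carry_out:
  steps:
    - [[32, 0, 0, -0.02, 0], [32, 0, 0, -0.02, 0], [32, 0, 0, -0.02, 0], [32, 0, 0, -0.02, 0], [32, 0, 0, -0.02, 0], [32, 0, 0, -0.02, 0], [32, 0, 0, -0.02, 0], [32, 0, 0, -0.02, 0]]

```text
clock: 26.9
eef_pos: [454.6, -183.2, 400.9]
tcp_rot: [3.136, 0.006, 3.134]
contact_force: [0.2, -0.2, 0.6]
opening: 0.324
```

```bash
python3 st.py
python3 - <<'E'
from rig import *
from h import *
import pickle
s,f0=pickle.load(open("w13.pkl","rb")); print("rim L/R/T/B",[watz(f0,s,150+x/3-.3,100+y/3-.3,63).round(0) for x,y in((90,262),(483,262),(286,77),(286,457))], "grip~",watz(f0,s,150+315/3,100+200/3,40),"flange",watz(f0,s,150+288/3,100+262/3,30))
s=r.sense();f=grab_frame("wrist");crop(f,150,100,410,295,3,"pics/w14.png")
f=grab_frame("scene");crop(f,200,120,400,270,4,"pics/s14.png")
t=grab_frame("top");crop(t,170,150,430,260,3,"pics/t14.png")
E
```

```text
26.9 gp [ 455.63 -182.39  245.94] rot [3.1364 0.0064 3.1342] op 0.324 F [ 0.2 -0.2  0.6] M [-0.01 -0.    0.01] q6 -1.96
Ftool [-0.2 -0.2 -0.6]
rim L/R/T/B [array([ 450., -275.,   63.]), array([ 452., -152.,   63.]), array([ 395., -211.,   63.]), array([ 518., -216.,   63.])] grip~ [ 437.09160641 -204.71664557   40.        ] flange [ 460.62530047 -215.23416555   30.        ]
```

View pics/w14.png

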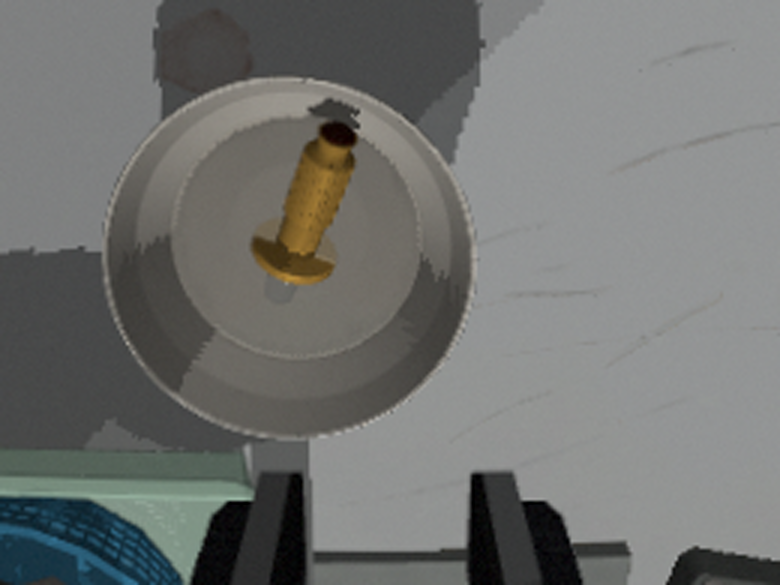

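View pics/t14.png

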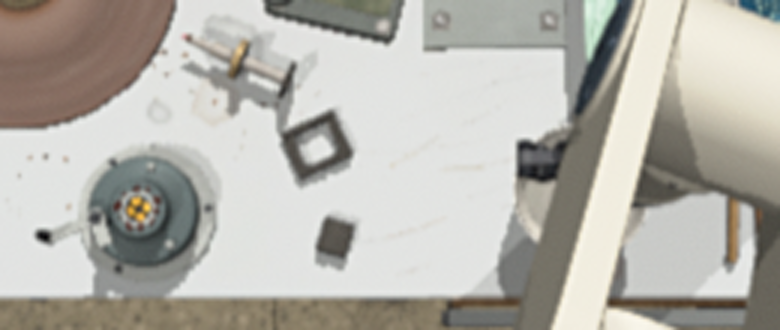

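The dop lies still in the bowl, and the bowl has not moved. The stand is down, the keeper is open and the other things look undisturbed. I'm handing the job in.

```bash
python3 -c "
from rig import workorder
print(workorder.sign_off())"
```

```text
the job is handed in; nothing more can be done
None
```

I swung the keeper open, worked the dop out of the stand and set it down in the rinse bowl, then handed the job in at about 27 s. One thing went off plan at the very end. As I eased the jaws open, the dop, already standing with its foot on the bowl floor, tipped out between the pads. It came to rest leaning towards the robot, inside the bowl. I did not measure its speed, but I estimate about 0.5–0.6 m/s for that short topple, below the 0.9 m/s limit.

- **Keeper:** I caged the stud between the jaws and swung it to about 1.4 rad, measured from the wrist picture. It was still open in the last top view.
- **Dop:** I twisted it back and forth in wide sweeps while raising it about 0.3 mm per 8° of turn. The readings I took, mostly after each call of up to eight rows, showed at most about 15 N of pull, against the 24 N that lifts the stand. It came free at about 20 mm of rise, and the pictures showed the stand down on its plate.
- **Bowl:** In the last checks it stood at about (457, -214) mm, within measuring error of where it started, and looked upright. The flange is near the bowl's axis and the grip about 25 mm from it. Pictures 0.9 s apart showed the dop in the same place.
- **Other things and the robot:** The slide frame, foam pad and handpiece looked unmoved in the last top view, and the dop sticks and tweezers in an earlier one. The loupe and whetstone I did not check separately. The gripper is well clear and touches nothing.

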